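# Roll-test three microscope posts and reject the one that rocks

## Robot

A 6-joint arm with a two-finger parallel gripper is mounted at the origin on the work surface. World frame = base frame: x ahead of the robot, y to its left, z up, the work surface at z = 0. Lengths are in m, angles in rad, forces in N, time in s.
With the tool pointing down it reaches from about 0.275 to 0.825 m from the base axis. Payload 5.2 kg.
Tool frame: the origin (TCP) lies midway between the tips of the shut fingers; the grasp point (between the pads) lies 19 mm behind it; z points along the fingers, y is the line along which they close (so a half turn about z gives the same grasp; the last joint's range is limited). The gripper opens to 93 mm and grips with 3 to 60 N. Pads are 15 mm wide; open, the fingers measure 128 mm over their backs; the gripper's body (75 mm by 188 mm) begins 65 mm behind the grasp point.
Start: joints at [-1.413, 0.259, 1.535, -0, 1.348, -0.203], TCP at [0.194, -0.515, 0.219] pointing down, gripper open.
Joint ranges: [-3.14, 3.14], [-0.91, 2.08], [0.19, 2.58], [-1.22, 4.36], [0.22, 2.71], [-3.12, 3.12]. Speed limits (rad/s): [2.57, 2.57, 3.14, 3.14, 3.14, 3.14].

## Interface

Orientations are given as a unit quaternion [x, y, z, w].
In Python, from rig import * gives the robot as it stands.
- The arm moves only by the tool play_rows, never from a script. Its argument "rows" is a list of rows, each a list of 7 numbers: the opening, from 0 (shut) to 1 (fully open), then the shift along the tool's x, y, z in mm, then the turn, a rotation vector about the tool's x, y, z in degrees. A call has exactly 5 rows; each row is the pose to reach, as a shift and turn from the pose commanded when the call began, along the tool's axes at that moment; what a row does not reach only later rows make up. A row lasts 1/8 s, in which the tool goes at most 62.5 mm and 10.7 degrees, less where a joint would pass 70% of its speed; a pose out of reach is approached as far as the arm can. A call with a gripper value outside its range is refused whole. The fingers move at their own pace and stop on an object; "squeeze" is the grip in N (left out, the last holds). Time passes only in rows, so rows that repeat a pose let the fingers close, or fill a call up. It gives the time, the measured TCP pose, the force, the opening and the grip force at its end, in the units of the state.
- state(): the state, without advancing time (a new reading comes with each control period).
- capture(name): name is "scene" or "side" or "wrist"; returns a dict with "pixels" (400x640x3 uint8, blue, green, red), "mtx" (3x3 intrinsics, pixels), "k1" (the pictures are not rectified: a ray, as slopes to the right and down, at radius r is drawn at 1 + k1 r^2 times it, then the intrinsics apply), "rvec" (rotation vector, rad) and "tvec" (3), from world to camera coordinates, as OpenCV has them. Camera axes: x right, y down, z forward; pixel columns grow to the right and rows downward; lengths in m; the calibration is good to about 2 mm. A picture is of the moment at which its call begins. There is no depth.
- finish_job(): hands the job in; it is judged then, once.
The state is a dict: "time": time; "joints": joint angles; "qvel": joint speeds; "tau": joint torques, N m; "tcp_pos": TCP position; "ee_rot": TCP orientation; "ft_force": force on the tool from outside, world axes, zero at the start; "torque": the same for the moment, N m; "grip_width": opening from 0.0 (shut) to 1.0 (fully open); "gripper_force": force on a finger pad.
Only numpy, scipy, OpenCV 4.12 (cv2) and the standard library are available. Lean on these libraries where they do the work, as an engineer would, in place of code of your own. Each camera call takes 0.05 s, during which the arm holds its last target. There are 200 camera calls.

## Task

Roll each of the three steel posts slowly along the dark plate with the fingertips, feeling how it runs: those that run true go on, rolled without picking them up, into the green trough at the far edge. The one that pushes back and rocks must not go into the trough: once you have felt it rock, grip it lightly, lift it off and lay it down gently in the red tray. Do not bear on the plate with the fingers, and leave everything else where it stands.

Things in the scene. Friction and masses are not known exactly. Their poses are not given: they have to be found in the camera images.
- plate: Fixed dark steel plate, green trough along its far edge. Origin: underside centre, on the table. Own x = rolling direction, away from the robot; y left. Flat grippy top 24 mm above the origin, x -120 to +70 mm, y -200 to +200 mm; three lanes at y -130, 0, +130 mm, white lines between. At x +70 mm the top drops straight into the trough.
- trough (a point): Centre of the trough's rubber floor, axes as the plate's. Floor 14 mm below the plate's top; inside 44 mm along x, 400 mm along y; far and end walls 8 mm thick, tops 10 mm above the plate's top. A post rolled off the plate's edge drops in and stays.
- reject: Fixed open red plastic tray to the robot's left of the plate, outside 140 mm (own x) by 160 mm (own y), 35 mm high, walls and floor 4 mm. Origin: centre of the underside, on the table.
- driver: Bystander: loose screwdriver, 160 mm, lying on the near left. Leave alone.
- solvent: Bystander: loose white bottle, 54 mm diameter, 130 mm high, to the right. Origin: underside centre. Leave alone.
- objective: Bystander: loose black objective lens standing beyond the trough, 34 mm diameter, 42 mm high. Origin: underside centre. Leave alone.
- collar: Bystander: loose brass ring beyond the trough, 44 mm diameter, 14 mm high. Leave alone.
- module: Bystander: loose black connector box, 30 x 94 x 24 mm, beyond the tray. Leave alone.
- spanner: Bystander: loose spanner, 140 mm, right of the plate. Leave alone.
- mug: Bystander: loose blue mug, 80 mm diameter, 90 mm high, far right. Leave alone.
- lane_left (a point): Point on the plate's top, left lane's centre line, 72 mm before the plate's origin; axes as the plate's. Across each lane lies a bright steel post (along y), free to roll: 36 mm diameter, 100 mm long, 0.8 kg, slippery (friction 0.27 to 0.37) in a gripper; a 20 N grip holds it. Its middle is within 10 mm of this point along x, 4 mm along y; its pose is not measured.
- lane_middle (a point): Point on the plate's top, middle lane's centre line, 72 mm before the plate's origin; axes as the plate's. Pushed slowly at mid-height, a sound post rolls with under 0.5 N and stops within a few cm. The out-of-round one takes 2 to 6 N to tip up, may slip a few mm, leans back on stopped fingers with 0.7 N or more for the first 10 mm, and rocks back when let go.
- lane_right (a point): Point on the plate's top, right lane's centre line, 72 mm before the plate's origin; axes as the plate's. A post lies here as on the left lane. Of the three posts two are sound and one, in any lane, is out of round: 33 by 39 mm, lying on its flat (33 mm high).
Mind the look-alikes: they are no part of the job. Of the things that look like the reject, the larger one is meant.

How it is judged:
On the way:
1. the out-of-round post has been rolled on the plate until it rocked (turned at least 0.15 rad about its axis while resting on the plate) (angle between crushed_2's own y axis and vertical between 0.15 and 2.99 rad and z of crushed_2 in the frame of plate below 0.05 m and x of crushed_2 in the frame of plate between -0.12 and 0.07 m and y of crushed_2 in the frame of plate between -0.2 and 0.2 m), for 0.1 s.
At the end, for the whole second after the job is handed in: Both sound posts lie on the trough's floor (middle within 16 mm of its centre line, axis less than 24 mm above the floor) and the out-of-round post lies flat on the floor of the red tray, all staying there (x of sound_1 in the frame of trough between -0.016 and 0.016 m and y of sound_1 in the frame of trough between -0.2 and 0.2 m and z of each of sound_1, sound_2 in the frame of trough below 0.024 m and x of sound_2 in the frame of trough between -0.016 and 0.016 m and y of sound_2 in the frame of trough between -0.2 and 0.2 m and x of crushed_2 in the frame of reject between -0.07 and 0.07 m and y of crushed_2 in the frame of reject between -0.08 and 0.08 m and z of crushed_2 in the frame of reject below 0.032 m); the robot touches nothing.
It fails at once if the out-of-round post gets into the trough (x of crushed_2 in the frame of plate between 0.072 and 0.114 m and y of crushed_2 in the frame of plate between -0.2 and 0.2 m and z of crushed_2 in the frame of plate below 0.045 m).
It fails at once if a sound post is picked up (raised more than 25 mm off the plate) (z of any of sound_1, sound_2 in the frame of plate above 0.067 m).
It fails at once if the fingers bear on the plate with more than 12 N (contact force between the fingers and plate above 12 N).
It fails at once if a bystander is moved more than 25 mm (distance of any of driver, solvent, objective, collar, module, spanner, mug from where it was at the start of the episode above 0.025 m).
It fails at once if a post is handled roughly: a finger presses it with more than 45 N, or it is dropped into the tray so that it knocks it with more than 60 N (contact force between the fingers and sound_1 above 45 N or contact force between the fingers and sound_2 above 45 N or contact force between the fingers and crushed_1 above 45 N or contact force between the fingers and crushed_2 above 45 N or contact force between any of crushed_1, crushed_2 and reject above 60 N).
It also fails if it takes over 72 s, if anything falls off the work surface, if the arm or the gripper's body presses on something with over 40 N, if the wrist force passes 120 N, or if a joint passes its speed limit or range.

## Working session

There is one attempt and no reset: what is moved stays moved. The work goes in short steps, Python scripts to look and compute and a tool call to move; the robot and the scene stay as the last step left them, time stands still between calls to the robot, and variables do not carry over. Pictures are saved under pics/ and viewed, at most 10 in all, crops included, and the job is handed in when it is done.

Besides the shell and the picture viewer there is one more tool, called after "Request:" by a JSON object that holds its "op" and its "data", one argument or row to a line. play_rows: Moves the arm, as the interface text tells. Its arguments: {"type":"object","properties":{"rows":{"type":"array","items":{"type":"array","items":{"type":"number"}}},"squeeze":{"type":"number"}},"required":["rows"]}

```bash
mkdir -p pics; ls; cat > h.py <<'E'
from rig import *
import numpy as np, cv2
def ray(c,u,v):
    K=np.array(c["mtx"]);x=(u-K[0,2])/K[0,0];y=(v-K[1,2])/K[1,1]
    rd=np.hypot(x,y);r=rd
    for _ in range(30): r=rd/(1+c["k1"]*r*r)
    s=r/rd if rd>0 else 1
    R=cv2.Rodrigues(np.array(c["rvec"],float))[0];t=np.array(c["tvec"],float).ravel()
    return -R.T@t, R.T@np.array([x*s,y*s,1])
def onz(c,u,v,z):
    o,d=ray(c,u,v);return o+d*(z-o[2])/d[2]
def proj(c,P):
    R=cv2.Rodrigues(np.array(c["rvec"],float))[0];t=np.array(c["tvec"],float).ravel()
    q=R@np.array(P)+t;x,y=q[:2]/q[2];f=1+c["k1"]*(x*x+y*y);K=np.array(c["mtx"])
    return K[0,0]*x*f+K[0,2],K[1,1]*y*f+K[1,2]
E
python3 - <<'E'
from h import *
import pickle
for n in("scene","side"):
    c=capture(n);cv2.imwrite(f"pics/{n}0.png",c["pixels"]);pickle.dump(c,open(n+".pkl","wb"))
    print(n,c["k1"],(ray(c,320,200)))
print(state())
E
```

```text
pics
scene 0.03531253118584527 (array([1.2703063 , 0.95579043, 0.85936478]), array([-0.48913999, -0.67689075, -0.55026491]))
side 0.04626487273287762 (array([ 0.13144954, -1.37377506,  0.91654182]), array([ 0.22196119,  0.82261005, -0.52366792]))
{'time': 0.1, 'joints': array([-1.41282902e+00,  2.59275957e-01,  1.53594916e+00,  2.51110342e-05,
        1.34798207e+00, -2.02824428e-01]), 'qvel': array([ 1.54844658e-03, -1.36866926e-03, -3.49304937e-03, -5.87410963e-04,
       -4.88966421e-05,  1.89550681e-04]), 'tau': array([ 4.00558449e-03, -4.38208759e+01, -2.84642315e+01,  7.23300339e-02,
        3.62938887e-02, -5.19439391e-05]), 'tcp_pos': array([ 0.19410033, -0.51410607,  0.21790752]), 'ee_rot': array([ 9.83772923e-01,  1.79416233e-01,  3.03440316e-05, -8.06784858e-04]), 'ft_force': array([0.07678935, 0.44638123, 0.65276564]), 'torque': array([-0.01570822,  0.03941106,  0.0017517 ]), 'gripper_force': 0.0, 'grip_width': 0.9978468407827752}
```

View pics/scene0.png

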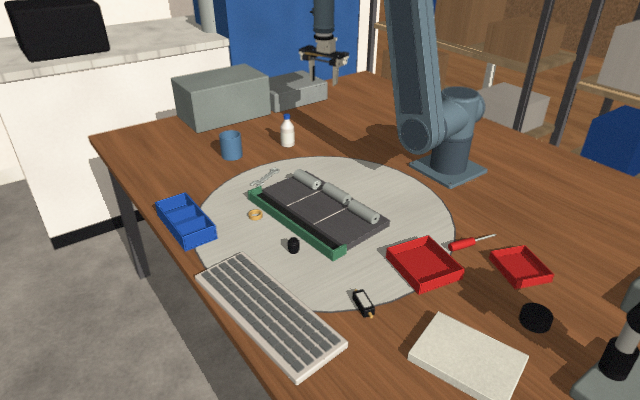

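View pics/side0.png

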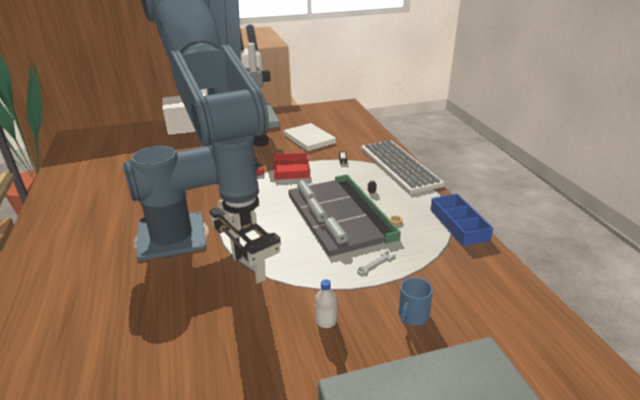

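The scene view shows the plate around (320,212) with posts at (308,180), (336,194) and (364,211), and the trough along its lower-left edge. There are two red trays: a nearer one at (425,263) and a decoy at (521,267).

Possible look-alikes are the red trays at (425,263) and (521,267), and the blue tray at (185,220). I'll measure which red one is larger and check it in a close crop.

```bash
python3 - <<'E'
from h import *
import pickle
c=pickle.load(open("scene.pkl","rb"));im=c["pixels"]
hsv=cv2.cvtColor(im,cv2.COLOR_BGR2HSV)
def big(m,k=2):
    cs=cv2.findContours(m.astype(np.uint8)*255,cv2.RETR_EXTERNAL,cv2.CHAIN_APPROX_NONE)[0]
    return sorted(cs,key=cv2.contourArea)[::-1][:k]
H,S,V=cv2.split(hsv)
red=((H<6)|(H>174))&(S>160)&(V>70)
for q in big(red,3):
    ap=cv2.approxPolyDP(cv2.convexHull(q),3,True)[:,0]
    print("red",cv2.contourArea(q)); 
    for p in ap: print(p,onz(c,*map(float,p),.035)[:2].round(3),onz(c,*map(float,p),0)[:2].round(3))
gr=(H>50)&(H<90)&(S>90)&(V>30); gr[:170]=0;gr[270:]=0
for q in big(gr,1):
    ap=cv2.approxPolyDP(cv2.convexHull(q),2,True)[:,0]
    print("green",cv2.contourArea(q))
    for p in ap: print(p,onz(c,*map(float,p),.034)[:2].round(3),onz(c,*map(float,p),0)[:2].round(3))
x=im[155:305,235:475];cv2.imwrite("pics/crop.png",cv2.resize(x,None,fx=3.3,fy=3.3,interpolation=cv2.INTER_CUBIC))
E
```

```text
red 2688.0
[429 236] [0.393 0.274] [0.356 0.245]
[464 271] [0.429 0.43 ] [0.394 0.407]
[461 279] [0.459 0.445] [0.425 0.423]
[418 294] [0.586 0.419] [0.557 0.396]
[386 253] [0.545 0.258] [0.514 0.229]
[389 247] [0.52  0.244] [0.488 0.214]
red 1731.5
[491 251] [0.305 0.419] [0.264 0.396]
[525 245] [0.207 0.457] [0.162 0.436]
[553 273] [0.249 0.567] [0.206 0.55 ]
[552 280] [0.275 0.58 ] [0.233 0.564]
[514 288] [0.378 0.542] [0.34  0.525]
[490 260] [0.339 0.441] [0.299 0.419]
red 200.0
[475 242] [0.309 0.368] [0.268 0.343]
[456 250] [0.38  0.361] [0.342 0.335]
[448 247] [0.388 0.339] [0.35  0.313]
[471 237] [0.3   0.347] [0.258 0.321]
green 891.5
[344 253] [0.637 0.191] [0.61  0.159]
[332 260] [0.68  0.195] [0.656 0.164]
[250 199] [ 0.714 -0.194] [ 0.692 -0.241]
[248 191] [ 0.697 -0.24 ] [ 0.673 -0.289]
[260 186] [ 0.649 -0.244] [ 0.624 -0.294]
[345 244] [0.61  0.162] [0.583 0.129]
```

View pics/crop.png

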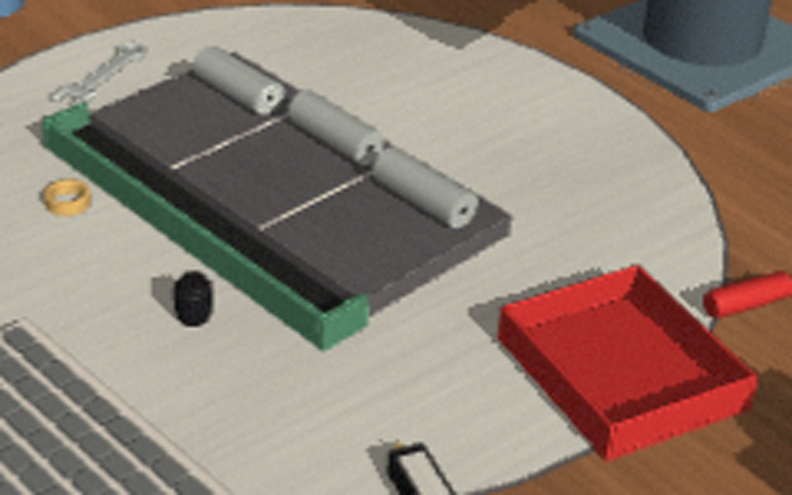

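The crop confirms the target tray, the larger red one at scene (425,263). It is empty, next to the plate's left end. The posts' left end centres in the scene view are at about (316.2,184.4), (347.7,201.1) and (375.3,219.2).

```bash
python3 - <<'E'
from h import *
import pickle
c=pickle.load(open("scene.pkl","rb"));s=pickle.load(open("side.pkl","rb"))
for u in((316.2,184.4),(347.7,201.1),(375.3,219.2)): print("end",onz(c,*u,.042)[:2].round(4))
# tray rim corners from crop
for u in((640,267),(754,378),(611,432),(501,315)): print("tray",onz(c,235+u[0]/3.3,155+u[1]/3.3,.035)[:2].round(4))
# white line ends / plate near-left corner, at top .024
for u in((174,167),(286,118),(263,227),(368,178),(510,219)): print("pl",onz(c,235+u[0]/3.3,155+u[1]/3.3,.024)[:2].round(4))
im=s["pixels"];hsv=cv2.cvtColor(im,cv2.COLOR_BGR2HSV);H,S,V=cv2.split(hsv)
gr=((H>50)&(H<95)&(S>80)&(V>30));gr[:170]=0;gr[250:]=0;gr[:,:280]=0;gr[:,410:]=0
q=max(cv2.findContours(gr.astype(np.uint8),cv2.RETR_EXTERNAL,cv2.CHAIN_APPROX_NONE)[0],key=cv2.contourArea)
for p in cv2.approxPolyDP(cv2.convexHull(q),2,True)[:,0]: print("g",p,onz(s,*map(float,p),.034)[:2].round(3),onz(s,*map(float,p),0)[:2].round(3))
x=im[145:265,260:420];cv2.imwrite("pics/crop2.png",cv2.resize(x,None,fx=5,fy=5,interpolation=cv2.INTER_CUBIC))
E
```

```text
end [ 0.499  -0.1334]
end [0.4765 0.0061]
end [0.4706 0.1301]
tray [0.3933 0.2736]
tray [0.426 0.425]
tray [0.5617 0.4022]
tray [0.5353 0.2517]
pl [ 0.6295 -0.105 ]
pl [ 0.4906 -0.1139]
pl [0.6162 0.0239]
pl [0.4899 0.0178]
pl [0.4254 0.1454]
g [395 228] [ 0.687 -0.223] [ 0.709 -0.179]
```

View pics/crop2.png

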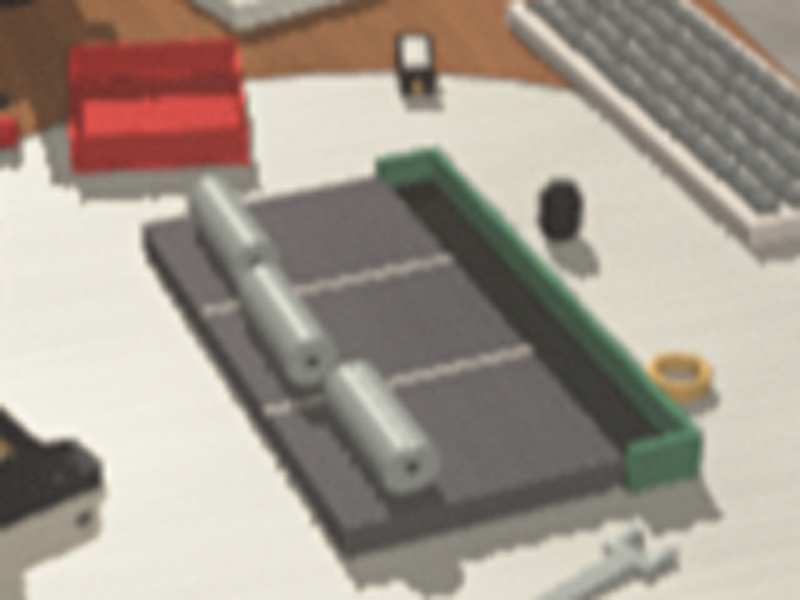

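The side crop shows the posts' right end centres at about (312,362) for the middle post and (412,467) for the right post. The white line ends are at (205,311)/(450,258) and (265,410)/(530,349), and the plate corners are also visible.

```bash
python3 - <<'E'
from h import *
import pickle
from scipy.optimize import least_squares
c=pickle.load(open("scene.pkl","rb"));s=pickle.load(open("side.pkl","rb"))
A=lambda u,z:onz(s,260+u[0]/5,145+u[1]/5,z)[:2]
B=lambda u,z:onz(c,235+u[0]/3.3,155+u[1]/3.3,z)[:2]
P=[]  # (plate xy, world xy)
for u,p in(((450,258),(70,65)),((205,311),(-120,65)),((530,349),(70,-65)),((265,410),(-120,-65)),((145,230),(-120,200)),((345,532),(-120,-200)),((622,463),(70,-200))): P.append((p,A(u,.024),'s'))
for u,p in(((174,167),(70,-65)),((263,227),(70,65)),((510,219),(-120,200))): P.append((p,B(u,.024),'c'))
for u,p in(((260,186),(70,-208)),((248,191),(122,-208))): P.append((p,onz(c,*u,.034)[:2],'c'))
def f(v):
    R=np.array([[np.cos(v[2]),-np.sin(v[2])],[np.sin(v[2]),np.cos(v[2])]])
    return np.concatenate([v[:2]+R@(np.array(p)/1000)-w for p,w,_ in P])
r=least_squares(f,[.557,-.05,.09],loss='soft_l1',f_scale=.004);v=r.x
print(v,np.degrees(v[2]));print((f(v)*1000).reshape(-1,2).round(1).tolist())
R=np.array([[np.cos(v[2]),-np.sin(v[2])],[np.sin(v[2]),np.cos(v[2])]])
for u in((316.2,184.4),(347.7,201.1),(375.3,219.2)): print("Lend",(1000*R.T@(onz(c,*u,.042)[:2]-v[:2])).round(1))
for u in((258,255),(312,362),(412,467)): print("Rend",(1000*R.T@(A(u,.042)-v[:2])).round(1))
for y in(130,0,-130): print("lane",y,(v[:2]+R@np.array([-.072,y/1000])).round(4))
for u in((70,45),(238,38),(246,130),(77,140)): print("tray",A(u,.035).round(4))
E
```

```text
[ 0.55613164 -0.0500162   0.09445632] 5.411948264168903
[[1.3, 3.0], [-3.6, 1.0], [0.4, 1.8], [0.2, -0.2], [-0.9, 14.8], [0.3, 4.1], [3.7, 6.3], [2.4, -3.2], [3.5, -2.6], [-7.6, -7.6], [-4.0, -6.4], [0.5, -6.0]]
Lend [-64.7 -77.6]
Lend [-74.   63.3]
Lend [-68.2 187.4]
Rend [-66.6  91.5]
Rend [-81.1 -49.7]
Rend [ -67.  -181.6]
lane 130 [0.4722 0.0726]
lane 0 [ 0.4845 -0.0568]
lane -130 [ 0.4967 -0.1862]
tray [0.4221 0.4192]
tray [0.5583 0.3894]
tray [0.5235 0.2304]
tray [0.3951 0.2542]
```

```bash
cat >> h.py <<'E'
from scipy.spatial.transform import Rotation as Ro
O=np.array([.556,-.050]);YP=5.4
def p2w(x,y,z): 
    a=np.radians(YP);return np.array([O[0]+(np.cos(a)*x-np.sin(a)*y)/1000,O[1]+(np.sin(a)*x+np.cos(a)*y)/1000,z/1000])
def w2p(w):
    a=np.radians(YP);d=(np.array(w[:2])-O)*1000;return np.array([np.cos(a)*d[0]+np.sin(a)*d[1],-np.sin(a)*d[0]+np.cos(a)*d[1],w[2]*1000])
def go(W,yaw):
    s=state();R=Ro.from_quat(s["ee_rot"]);T=Ro.from_euler('z',yaw,degrees=True)*Ro.from_euler('x',180,degrees=True)
    print("t",round(s["time"],2),"plate",w2p(s["tcp_pos"]).round(1),"shift",(R.inv().apply(W-s["tcp_pos"])*1000).round(1),"rot",np.degrees((R.inv()*T).as_rotvec()).round(2),"ft",s["ft_force"].round(2),"q",s["joints"].round(2))
E
python3 -c "
from h import *
go(p2w(-108,-131,150),YP); go(p2w(-108,-131,36),YP)"
```

```text
t 0.1 plate [-404.  -428.   217.9] shift [ 363.7 -208.4   68.4] rot [-9.000e-02 -1.000e-02  1.527e+01] ft [0.08 0.45 0.65] q [-1.41  0.26  1.54  0.    1.35 -0.2 ]
t 0.1 plate [-404.  -428.   217.9] shift [ 363.7 -208.3  182.4] rot [-9.000e-02 -1.000e-02  1.527e+01] ft [0.08 0.45 0.65] q [-1.41  0.26  1.54  0.    1.35 -0.2 ]
```

Request:
{"op": "play_rows", "data": {
  "rows": [
    [0.6,52,-30,0,0,0,4],
    [0.6,104,-60,0,0,0,8],
    [0.6,156,-90,0,0,0,12],
    [0.6,208,-120,0,0,0,15],
    [0.6,260,-150,10,0,0,15.3]
  ],
  "squeeze": 25
}}

```text
time: 0.72
tcp_pos: [0.3857, -0.2812, 0.209]
ee_rot: [0.999, 0.046, 0.001, 0.001]
ft_force: [0.2, -1.0, -0.1]
grip_width: 0.604
gripper_force: 0.0
```

```bash
python3 -c "
from h import *
go(p2w(-108,-131,37),YP)"
```

```text
t 0.72 plate [-191.3 -214.1  209. ] shift [ 83.  -83.5 172. ] rot [ 0.07 -0.06 -0.09] ft [ 0.23 -0.96 -0.09] q [-0.86  0.13  1.72  0.    1.29  0.61]
```

Request:
{"op": "play_rows", "data": {
  "rows": [
    [0.6,40,-40,20,0,0,0],
    [0.6,80,-80,50,0,0,0],
    [0.6,81,-82,90,0,0,0],
    [0.6,81,-82,120,0,0,0],
    [0.6,81,-82,120,0,0,0]
  ]
}}

```text
time: 1.35
tcp_pos: [0.4557, -0.1916, 0.0864]
ee_rot: [0.999, 0.047, -0.002, -0.002]
ft_force: [0.1, 0.6, -0.2]
grip_width: 0.597
gripper_force: 0.0
```

```bash
python3 -c "
from h import *
go(p2w(-108,-131,37),YP)
c=capture('wrist');cv2.imwrite('pics/w1.png',c['pixels'])"
```

```text
t 1.35 plate [-113.2 -131.6   86.4] shift [ 5.4 -0.4 49.4] rot [-0.23  0.26  0.01] ft [ 0.1   0.59 -0.17] q [-0.62  0.3   1.84 -0.    1.01  0.85]
```

View pics/w1.png

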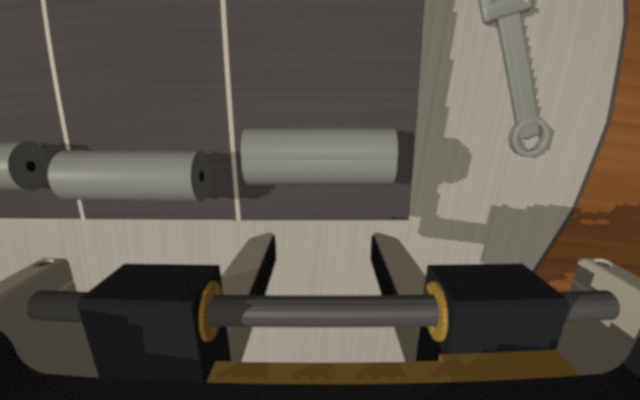

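The wrist view shows the right post from (241,128) to (398,184), parallel to the image rows. The near edge of the plate is at row 219, its right corner is at (409,219), and the middle post spans columns 48–207.

```bash
python3 -c "
from h import *
c=capture('wrist')
for n,u,z in(('corner -120,-200',(409,219),.024),('edge -120',(100,219),.024),('line y-65',(238,219),.024),('line y+65',(83,219),.024),('postR r',(398,156),.056),('postR l',(241,156),.056),('postR back',(320,184),.042),('postR front',(320,128),.050),('postM r end axis',(201,175),.042),('postM back',(120,199),.042)): print(n,w2p(onz(c,*map(float,u),z)).round(1))
print(ray(c,320,200),w2p(ray(c,320,200)[0]))
"
```

```text
corner -120,-200 [-118.1 -201.6   24. ]
edge -120 [-118.5   51.3   24. ]
line y-65 [-118.   -64.7   24. ]
line y+65 [-118.6   66.5   24. ]
postR r [ -63.2 -181.6   56. ]
postR l [-63.1 -79.5  56. ]
postR back [ -85.2 -130.7   42. ]
postR front [ -45.8 -130.9   50. ]
postM r end axis [-78.5 -45.9  42. ]
postM back [-96.2  17.7  42. ]
(array([ 0.53322089, -0.18576541,  0.25500522]), array([-0.27745886, -0.01543062, -0.96066109])) [ -35.45466495 -133.01917229  255.00522148]
```

Request:
{"op": "play_rows", "data": {
  "rows": [
    [0.6,2,0,25,0,0,0],
    [0.6,3,0,48,0,0,0],
    [0.6,3,0,52,0,0,0],
    [0.6,3,0,52,0,0,0],
    [0.6,3,0,52,0,0,0]
  ]
}}

```text
time: 2.08
tcp_pos: [0.4612, -0.1936, 0.038]
ee_rot: [0.999, 0.047, 0.001, 0.001]
ft_force: [0.7, 0.4, 0.1]
grip_width: 0.601
gripper_force: 0.0
```

```bash
python3 -c "
from h import *
go(p2w(-93,-131,33),YP)"
```

```text
t 2.08 plate [-107.8 -134.1   38. ] shift [14.8 -3.1  5. ] rot [ 0.09 -0.1  -0.04] ft [0.75 0.38 0.14] q [-0.62  0.37  1.88  0.    0.89  0.86]
```

Request:
{"op": "play_rows", "data": {
  "rows": [
    [0.6,6,-2,2,0,0,0],
    [0.6,12,-2,2,0,0,0],
    [0.6,17,-2,2,0,0,0],
    [0.6,21,-2,2,0,0,0],
    [0.6,25,-2,2,0,0,0]
  ]
}}

```text
time: 2.7
tcp_pos: [0.4838, -0.1882, 0.0344]
ee_rot: [0.999, 0.047, -0.002, -0.001]
ft_force: [-5.9, -1.2, 3.9]
grip_width: 0.601
gripper_force: 3.0
```

```bash
python3 -c "
from h import *
go(p2w(-60,-131,34),YP)"
```

```text
t 2.7 plate [ -84.9 -130.8   34.4] shift [24.9  0.3  0.3] rot [-0.07  0.2   0.02] ft [-5.93 -1.23  3.86] q [-0.59  0.41  1.83 -0.    0.91  0.89]
```

Pushback of −5.9 N. I'll hold still and read the lean.

Request:
{"op": "play_rows", "data": {
  "rows": [
    [0.6,3,0,0,0,0,0],
    [0.6,3,0,0,0,0,0],
    [0.6,3,0,0,0,0,0],
    [0.6,3,0,0,0,0,0],
    [0.6,3,0,0,0,0,0]
  ]
}}

```text
time: 3.32
tcp_pos: [0.4872, -0.1879, 0.0344]
ee_rot: [0.999, 0.047, -0.001, -0.0]
ft_force: [-5.3, 1.0, 2.9]
grip_width: 0.599
gripper_force: 2.5
```

```bash
python3 -c "
from h import *
go(p2w(-60,-131,34),YP)
c=capture('wrist');cv2.imwrite('pics/w2.png',c['pixels'])
print(state()['ft_force'])
c=capture('side');x=c['pixels'][190:265,300:400];cv2.imwrite('pics/s2.png',cv2.resize(x,None,fx=7,fy=7,interpolation=cv2.INTER_CUBIC))"
```

```text
t 3.33 plate [ -81.4 -130.8   34.4] shift [21.4  0.2  0.3] rot [-0.06  0.1  -0.01] ft [-5.31  0.95  2.88] q [-0.58  0.41  1.83 -0.    0.91  0.9 ]
[-4.92923537 -0.23228727  2.13963177]
```

View pics/w2.png

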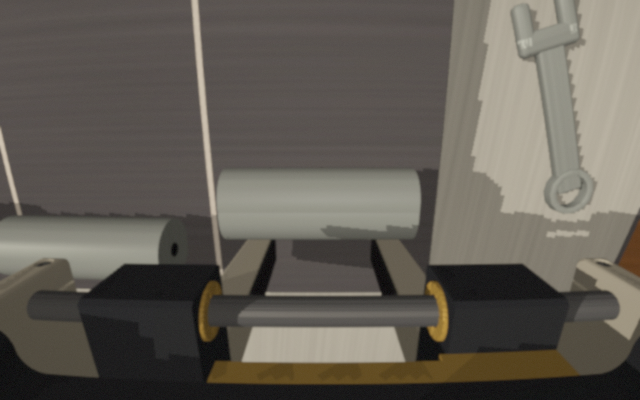

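The right post keeps pushing back about 5 N on the stopped fingers, so it is the out-of-round one. I'll tip it a little further so the turn is certain.

Request:
{"op": "play_rows", "data": {
  "rows": [
    [0.6,2,0,0,0,0,0],
    [0.6,4,0,0,0,0,0],
    [0.6,6,0,0,0,0,0],
    [0.6,6,0,0,0,0,0],
    [0.6,6,0,0,0,0,0]
  ]
}}

```text
time: 4.05
tcp_pos: [0.4936, -0.1875, 0.0345]
ee_rot: [0.999, 0.047, -0.001, -0.0]
ft_force: [-4.8, 0.3, 1.9]
grip_width: 0.606
gripper_force: 2.5
```

```bash
python3 -c "
from h import *
go(p2w(-60,-131,34),YP)
c=capture('wrist');cv2.imwrite('pics/w3.png',c['pixels'])
im=c['pixels'];g=cv2.cvtColor(im,cv2.COLOR_BGR2GRAY).astype(int)
g=g[100:250,290:350].mean(1);print(g.round().astype(int)[::3])
"
```

```text
t 4.05 plate [ -75.1 -131.    34.5] shift [15.1 -0.1  0.5] rot [-0.03  0.06 -0.02] ft [-4.81  0.31  1.91] q [-0.57  0.42  1.81 -0.    0.91  0.9 ]
[ 86  84  86  86  87  87  86  85  87  86  85  85  85  84  85  85  86  84
  83  86  88  84  85  97 116 126 132 140 142 144 147 152 156 158 156 152
 149 148 155 151 148 146 134 120 114 108  93  62  61  60]
```

Request:
{"op": "play_rows", "data": {
  "rows": [
    [0.6,-3,0,0,0,0,0],
    [0.6,-6,0,0,0,0,0],
    [0.6,-9,0,0,0,0,0],
    [0.6,-12,0,0,0,0,0],
    [0.6,-12,0,0,0,0,0]
  ]
}}

```text
time: 4.72
tcp_pos: [0.482, -0.1889, 0.0347]
ee_rot: [0.999, 0.047, 0.0, -0.0]
ft_force: [-0.5, -0.1, -0.2]
grip_width: 0.603
gripper_force: 0.0
```

```bash
python3 -c "
from h import *
go(p2w(-60,-131,34),YP)
c=capture('wrist')
im=c['pixels'];g=cv2.cvtColor(im,cv2.COLOR_BGR2GRAY).astype(int)
g=g[100:250,290:350].mean(1);d=np.diff(g);f=100+np.argmax(d[:90]);b=100+np.argmin(d);print(f,b,g[::3].astype(int))
for v,z in((f,.050),(b,.040)): print(w2p(onz(c,320.,float(v),z)).round(1))
c=capture('side')
x=c['pixels'][185:265,300:400];cv2.imwrite('pics/s3.png',cv2.resize(x,None,fx=7,fy=7,interpolation=cv2.INTER_CUBIC))
"
```

```text
t 4.72 plate [ -86.7 -131.3   34.7] shift [26.7 -0.4  0.7] rot [-0.   -0.01 -0.04] ft [-0.48 -0.07 -0.21] q [-0.59  0.4   1.84  0.    0.9   0.89]
147 217 [ 84  85  84  83  83  83  83  83  83  84  83  81  84  87  83  84 101 119
 127 135 140 141 143 147 151 154 156 153 149 146 146 153 149 145 143 140
 134 127 119 105  85  85  84  79  67  63  59  58  57  59]
[ -26.9 -130.    50. ]
[ -66.6 -129.8   40. ]
```

View pics/s3.png

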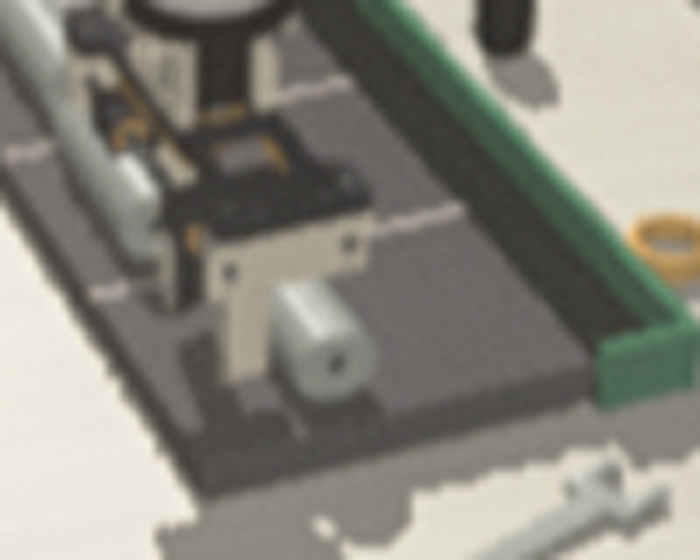

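The post came back only slightly: its back edge is still at −66.6, so it mostly slid with finger friction holding it down. I'll push again with the fingertips rising, so the friction helps it tip.

Request:
{"op": "play_rows", "data": {
  "rows": [
    [0.6,6,0,5,0,0,0],
    [0.6,11,0,5,0,0,0],
    [0.6,14,0,1,0,0,0],
    [0.6,18,0,-5,0,0,0],
    [0.6,22,0,-10,0,0,0]
  ]
}}

```text
time: 5.45
tcp_pos: [0.5045, -0.1869, 0.0452]
ee_rot: [0.999, 0.047, 0.0, 0.0]
ft_force: [-0.4, -0.8, -0.0]
grip_width: 0.599
gripper_force: 0.3
```

Request:
{"op": "play_rows", "data": {
  "rows": [
    [0.6,0,0,0,0,0,0],
    [0.6,0,0,0,0,0,0],
    [0.6,0,0,0,0,0,0],
    [0.6,0,0,0,0,0,0],
    [0.6,0,0,0,0,0,0]
  ]
}}

```text
time: 6.08
tcp_pos: [0.5039, -0.1868, 0.0446]
ee_rot: [0.999, 0.047, -0.0, -0.0]
ft_force: [-0.7, -0.7, 0.2]
grip_width: 0.599
gripper_force: 0.5
```

```bash
cat >>h.py <<'E'
def post(col=320,lo=60):
    c=capture('wrist');im=c['pixels'];g=cv2.cvtColor(im,cv2.COLOR_BGR2GRAY).astype(float)
    g=cv2.GaussianBlur(g[lo:260,col-15:col+15].mean(1),(1,5),0).ravel();d=np.diff(g);f=lo+np.argmax(d[:110]);b=lo+np.argmin(d)
    print(f,b,'front',w2p(onz(c,float(col),float(f),.050)).round(1),'back',w2p(onz(c,float(col),float(b),.040)).round(1));return c
E
python3 -c "
from h import *
go(p2w(-60,-131,34),YP)
post()
c=capture('side')
x=c['pixels'][185:265,300:400];cv2.imwrite('pics/s4.png',cv2.resize(x,None,fx=7,fy=7,interpolation=cv2.INTER_CUBIC))
"
```

```text
t 6.08 plate [ -64.8 -131.3   44.6] shift [ 4.8 -0.3 10.5] rot [-0.01  0.02 -0.03] ft [-0.74 -0.71  0.22] q [-0.56  0.42  1.78 -0.    0.94  0.91]
167 233 front [ -16.5 -129.9   50. ] back [ -58.2 -129.6   40. ]
```

Request:
{"op": "play_rows", "data": {
  "rows": [
    [0.6,-6,0,0,0,0,0],
    [0.6,-12,0,0,0,0,0],
    [0.6,-19,0,0,0,0,0],
    [0.6,-26,0,0,0,0,0],
    [0.6,-30,0,0,0,0,0]
  ]
}}

```text
time: 6.8
tcp_pos: [0.4737, -0.1897, 0.0447]
ee_rot: [0.999, 0.047, 0.0, -0.0]
ft_force: [1.1, 0.3, 0.6]
grip_width: 0.601
gripper_force: 0.0
```

```bash
python3 -c "
from h import *
go(p2w(-60,-131,34),YP)
post()
"
```

```text
t 6.8 plate [ -95.1 -131.3   44.7] shift [35.1 -0.4 10.7] rot [-0.   -0.   -0.04] ft [1.13 0.28 0.63] q [-0.6   0.38  1.85  0.    0.92  0.88]
129 196 front [ -27.1 -129.9   50. ] back [ -65.6 -129.7   40. ]
```

Once released, the post rolled back about 9 mm, so the rock is confirmed and the right post is the reject. I'll raise, turn 90° and grip it.

Request:
{"op": "play_rows", "data": {
  "rows": [
    [0.8,0,0,-30,0,0,0],
    [0.8,15,0,-55,0,0,-10],
    [0.8,35,0,-65,0,0,-20],
    [0.8,48,0,-65,0,0,-30],
    [0.8,48.5,0,-65,0,0,-40]
  ]
}}

```text
time: 7.48
tcp_pos: [0.5236, -0.1852, 0.1099]
ee_rot: [0.921, 0.389, 0.0, 0.0]
ft_force: [-0.2, -0.1, 0.4]
grip_width: 0.799
gripper_force: 0.0
```

Request:
{"op": "play_rows", "data": {
  "rows": [
    [0.8,0,0,0,0,0,-10],
    [0.8,0,0,0,0,0,-20],
    [0.8,0,0,0,0,0,-30],
    [0.8,0,0,0,0,0,-40],
    [0.8,0,0,0,0,0,-50]
  ]
}}

```text
time: 8.1
tcp_pos: [0.5225, -0.1851, 0.1096]
ee_rot: [0.671, 0.741, 0.0, 0.0]
ft_force: [-0.6, 0.1, 0.6]
grip_width: 0.8
gripper_force: 0.0
```

```bash
python3 -c "
from h import *
go(p2w(-46.5,-130.5,29),YP+90)
c=capture('wrist');cv2.imwrite('pics/w5.png',c['pixels'])
"
```

```text
t 8.1 plate [ -46.  -131.3  109.6] shift [ 0.9 -0.5 80.6] rot [ 0.01 -0.    0.3 ] ft [-0.57  0.12  0.6 ] q [-0.54  0.36  1.67  0.    1.11 -0.64]
```

View pics/w5.png

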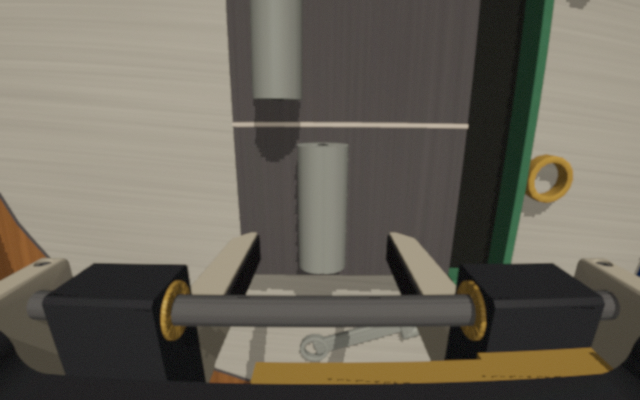

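The wrist view shows the post centred between the fingers at column 323 and parallel to the pads. I'll descend, then grip at 25 N.

Request:
{"op": "play_rows", "data": {
  "rows": [
    [0.8,1,-0.5,30,0,0,0],
    [0.8,1,-0.5,60,0,0,0],
    [0.8,1,-0.5,76,0,0,0],
    [0.8,1,-0.5,80,0,0,0],
    [0.8,1,-0.5,80,0,0,0]
  ]
}}

```text
time: 8.78
tcp_pos: [0.5223, -0.1844, 0.0301]
ee_rot: [0.673, 0.739, 0.0, 0.0]
ft_force: [-0.7, -0.6, -0.2]
grip_width: 0.798
gripper_force: 0.0
```

Request:
{"op": "play_rows", "data": {
  "rows": [
    [0.5,0,0,0,0,0,0],
    [0.4,0,0,0,0,0,0],
    [0.3,0,0,0,0,0,0],
    [0.3,0,0,0,0,0,0],
    [0.3,0,0,0,0,0,0]
  ],
  "squeeze": 25
}}

```text
time: 9.4
tcp_pos: [0.5219, -0.1842, 0.0299]
ee_rot: [0.673, 0.739, -0.0, 0.0]
ft_force: [-0.9, -1.2, 1.5]
grip_width: 0.413
gripper_force: 25.0
```

Request:
{"op": "play_rows", "data": {
  "rows": [
    [0.3,0,0,-8,0,0,0],
    [0.3,0,0,-25,0,0,0],
    [0.3,0,0,-50,0,0,0],
    [0.3,0,0,-75,0,0,0],
    [0.3,0,0,-90,0,0,0]
  ]
}}

```text
time: 10.02
tcp_pos: [0.5217, -0.184, 0.1203]
ee_rot: [0.673, 0.739, 0.0, -0.0]
ft_force: [-0.9, -0.7, -7.2]
grip_width: 0.41
gripper_force: 25.0
```

```bash
python3 -c "
from h import *
print(state()['grip_width'],state()['gripper_force'])
go(np.array([.477,.331,.12]),79)
"
```

```text
0.4102801092019419 24.99872535467148
t 10.03 plate [ -46.7 -130.2  120.3] shift [5.169e+02 3.700e+00 4.000e-01] rot [-1.000e-02 -1.000e-02  1.637e+01] ft [-0.91 -0.65 -7.17] q [-0.54  0.35  1.66  0.    1.13 -0.63]
```

Request:
{"op": "play_rows", "data": {
  "rows": [
    [0.3,15,0,0,0,0,0],
    [0.3,45,0,0,0,0,0],
    [0.3,80,0,0,0,0,0],
    [0.3,117,0,0,0,0,0],
    [0.3,154,0,0,0,0,0]
  ]
}}

```text
time: 10.65
tcp_pos: [0.5057, -0.0284, 0.1181]
ee_rot: [0.673, 0.739, -0.001, -0.002]
ft_force: [0.0, 0.0, -6.7]
grip_width: 0.413
gripper_force: 25.0
```

Request:
{"op": "play_rows", "data": {
  "rows": [
    [0.3,37,0,0,0,0,0],
    [0.3,74,0,0,0,0,2],
    [0.3,111,0,0,0,0,5],
    [0.3,148,0,0,0,0,8],
    [0.3,185,0,0,0,0,11]
  ]
}}

```text
time: 11.28
tcp_pos: [0.488, 0.1552, 0.1182]
ee_rot: [0.741, 0.671, -0.001, -0.001]
ft_force: [1.2, -0.1, -7.4]
grip_width: 0.408
gripper_force: 25.0
```

```bash
python3 -c "
from h import *
go(np.array([.477,.331,.12]),79)
print(state()['grip_width'])
"
```

```text
t 11.28 plate [-48.4 210.7 118.2] shift [173.8 -28.4  -1.8] rot [-0.18  0.02  5.29] ft [ 1.16 -0.1  -7.45] q [0.09 0.29 1.76 0.   1.1  0.19]
0.40774693609034873
```

Request:
{"op": "play_rows", "data": {
  "rows": [
    [0.3,37,-5,0,0,0,2],
    [0.3,74,-12,0,0,0,5],
    [0.3,110,-18,0,0,0,5.3],
    [0.3,143,-24,0,0,0,5.3],
    [0.3,165,-28,0,0,0,5.3]
  ]
}}

```text
time: 11.9
tcp_pos: [0.4759, 0.3221, 0.1178]
ee_rot: [0.771, 0.637, -0.002, -0.001]
ft_force: [-0.2, -0.3, -6.1]
grip_width: 0.411
gripper_force: 25.0
```

Request:
{"op": "play_rows", "data": {
  "rows": [
    [0.3,5,0,0,0,0,0],
    [0.3,9,0,0,0,0,0],
    [0.3,9,0,0,0,0,0],
    [0.3,9,0,0,0,0,0],
    [0.3,9,0,0,0,0,0]
  ]
}}

```text
time: 12.52
tcp_pos: [0.4803, 0.3286, 0.1197]
ee_rot: [0.772, 0.636, -0.0, 0.0]
ft_force: [-0.1, -0.9, -6.6]
grip_width: 0.415
gripper_force: 25.0
```

```bash
python3 -c "
from h import *
go(np.array([.477,.331,.03]),79)
c=capture('wrist');cv2.imwrite('pics/w6.png',c['pixels'])
"
```

```text
t 12.53 plate [-39.7 384.  119.7] shift [ 1.8 -3.7 89.7] rot [-0.    0.    0.02] ft [-0.13 -0.9  -6.58] q [ 0.41  0.4   1.59 -0.    1.15  0.6 ]
```

View pics/w6.png

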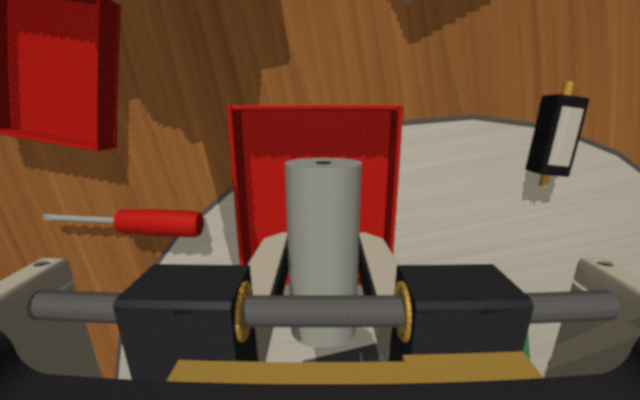

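The wrist view shows the post above the tray. The tray's far rim corners are at (229,106) and (403,106), and the driver at (160,222) and module at (557,130) are clear of the gripper. I'll use these corners to refine the tray centre.

```bash
python3 -c "
from h import *
c=capture('wrist')
a=onz(c,229.,106.,.035)[:2];b=onz(c,403.,106.,.035)[:2]
print(a,b,np.linalg.norm(b-a)); d=(b-a)/np.linalg.norm(b-a);print('yaw',np.degrees(np.arctan2(d[1],d[0])))
n=np.array([-d[1],d[0]]);C=(a+b)/2-n*.08;print('C',C)
go(np.r_[C,.03],np.degrees(np.arctan2(d[1],d[0]))+90)
"
```

```text
[0.42286444 0.42282156] [0.55806418 0.39644602] 0.13774846411807676
yaw -11.038936998461514
C [0.47514622 0.33111401]
t 12.62 plate [-39.7 384.2 119.8] shift [ 1.3 -5.5 89.8] rot [ 0.   -0.    0.07] ft [ 0.31 -0.38 -7.82] q [ 0.41  0.4   1.59 -0.    1.15  0.6 ]
```

Request:
{"op": "play_rows", "data": {
  "rows": [
    [0.3,1,-5,30,0,0,0],
    [0.3,1,-5,60,0,0,0],
    [0.3,1,-5,85,0,0,0],
    [0.3,1,-5,98,0,0,0],
    [0.3,1,-5,100,0,0,0]
  ]
}}

```text
time: 13.25
tcp_pos: [0.4752, 0.3308, 0.0191]
ee_rot: [0.771, 0.637, -0.001, -0.0]
ft_force: [0.1, 0.3, -7.2]
grip_width: 0.418
gripper_force: 25.0
```

Request:
{"op": "play_rows", "data": {
  "rows": [
    [0.3,0,0,2,0,0,0],
    [0.3,0,0,4,0,0,0],
    [0.3,0,0,6,0,0,0],
    [0.3,0,0,8,0,0,0],
    [0.3,0,0,8.5,0,0,0]
  ]
}}

```text
time: 13.88
tcp_pos: [0.4754, 0.331, 0.0111]
ee_rot: [0.771, 0.637, -0.0, -0.0]
ft_force: [0.4, 0.1, -7.1]
grip_width: 0.417
gripper_force: 25.0
```

Request:
{"op": "play_rows", "data": {
  "rows": [
    [0.3,0,0,0.5,0,0,0],
    [0.3,0,0,1,0,0,0],
    [0.3,0,0,1.5,0,0,0],
    [0.3,0,0,1.8,0,0,0],
    [0.3,0,0,1.8,0,0,0]
  ]
}}

```text
time: 14.5
tcp_pos: [0.4755, 0.3311, 0.0099]
ee_rot: [0.771, 0.637, 0.0, 0.0]
ft_force: [-2.1, -1.7, 0.3]
grip_width: 0.415
gripper_force: 25.0
```

Weight is now on the tray floor. I'll release slowly, open modestly and rise.

Request:
{"op": "play_rows", "data": {
  "rows": [
    [0.45,0,0,0,0,0,0],
    [0.5,0,0,0,0,0,0],
    [0.58,0,0,0,0,0,0],
    [0.65,0,0,0,0,0,0],
    [0.65,0,0,0,0,0,0]
  ]
}}

```text
time: 15.12
tcp_pos: [0.4755, 0.3311, 0.0094]
ee_rot: [0.771, 0.637, 0.0, 0.0]
ft_force: [-0.3, -0.9, -0.0]
grip_width: 0.649
gripper_force: 0.0
```

Request:
{"op": "play_rows", "data": {
  "rows": [
    [0.65,0,0,-15,0,0,0],
    [0.65,0,0,-40,0,0,0],
    [0.65,0,0,-70,0,0,0],
    [0.65,0,0,-100,0,0,0],
    [0.65,0,0,-105,0,0,0]
  ]
}}

```text
time: 15.75
tcp_pos: [0.4771, 0.3318, 0.1175]
ee_rot: [0.771, 0.637, 0.003, 0.001]
ft_force: [-0.4, 0.4, 0.4]
grip_width: 0.651
gripper_force: 0.0
```

```bash
python3 -c "
from h import *
go(p2w(-112,130,33),YP)
c=capture('wrist');cv2.imwrite('pics/w7.png',c['pixels'])
"
```

```text
t 15.75 plate [-42.6 387.6 117.5] shift [-267.     5.4   83.7] rot [ 0.11 -0.33 73.67] ft [-0.39  0.43  0.39] q [0.42 0.39 1.6  0.   1.14 0.61]
```

View pics/w7.png

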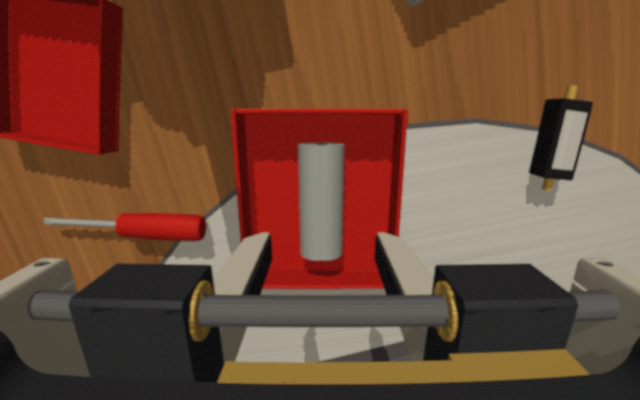

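The post lies flat in the red tray and nothing else has moved. Next is the left post.

Request:
{"op": "play_rows", "data": {
  "rows": [
    [0.6,-45,1,0,0,0,10],
    [0.6,-90,2,0,0,0,20],
    [0.6,-135,3,0,0,0,30],
    [0.6,-180,4,0,0,0,40],
    [0.6,-220,5,0,0,0,50]
  ]
}}

```text
time: 16.42
tcp_pos: [0.4373, 0.1127, 0.1133]
ee_rot: [0.969, 0.248, -0.001, -0.0]
ft_force: [0.4, 0.4, -0.1]
grip_width: 0.599
gripper_force: 0.0
```

```bash
python3 -c "
from h import *
go(p2w(-112,130,33),YP)
"
```

```text
t 16.43 plate [-102.8  173.1  113.3] shift [-25.4  36.   80.3] rot [-0.03  0.12 23.34] ft [ 0.38  0.39 -0.11] q [ 0.    0.19  1.91 -0.    1.05  1.07]
```

Request:
{"op": "play_rows", "data": {
  "rows": [
    [0.6,-12,16,0,0,0,8],
    [0.6,-23,33,0,0,0,16],
    [0.6,-25,36,10,0,0,23.3],
    [0.6,-25,36,25,0,0,23.3],
    [0.6,-25,36,25,0,0,23.3]
  ]
}}

```text
time: 17.05
tcp_pos: [0.4325, 0.0705, 0.0877]
ee_rot: [0.999, 0.05, -0.002, -0.0]
ft_force: [0.5, 0.1, -0.1]
grip_width: 0.602
gripper_force: 0.0
```

```bash
python3 -c "
from h import *
go(p2w(-112,130,33),YP)
c=post()
g=cv2.cvtColor(c['pixels'],cv2.COLOR_BGR2GRAY)
for v in (150,160,170): print(v,g[v,100:560:6])
"
```

```text
t 17.05 plate [-111.6  131.6   87.7] shift [-0.2  1.6 54.7] rot [-0.05  0.24  0.35] ft [ 0.52  0.09 -0.07] q [-0.09  0.2   1.97  0.    0.97  1.38]
140 189 front [-53.  133.8  50. ] back [-88.8 133.8  40. ]
150 [ 27  33 101 111 113 111 111 112 111 111 110 146 157 157 155 158 159 160
 160 156 157 160  97  73 124 127 125 125 125 125 125 126 124 125 124 125
 125 123 124 125 124 125 123 125 124 124 123 124 123 123  50  50 124  50
  49  51  69  74  74  73  72  73  72  72  74  74  73  72  71  72  72  73
  73  70  72  73  73]
160 [ 21  33 112 112 113 110 110 112 109 112 109 154 158 156 155 156 158 159
 159 157 156 161 124  72 137 138 138 138 139 138 139 139 138 140 139 139
 140 139 139 139 137 138 138 137 136 136 136 137 136 136  52  50 113  47
  47  70 113 121 121 121 121 120 120 119 117 117 117 116 117 117 116 114
 113 111 111 110 111]
170 [ 27  33 112 112 112 111 112 113 108 112 109 159 158 156 156 157 159 159
 159 156 158 160 146  73 135 135 135 134 134 134 135 134 134 135 135 135
 135 136 136 135 136 136 137 137 135 138 135 137 136 135  51  52  90  47
  53  61 111 122 134 133 132 131 132 133 132 131 132 131 132 131 131 130
 131 129 129 128 129]
```

Request:
{"op": "play_rows", "data": {
  "rows": [
    [0.6,-3,1.5,25,0,0,0.3],
    [0.6,-3,1.5,45,0,0,0.3],
    [0.6,-3,1.5,53,0,0,0.3],
    [0.6,0,1.5,54,0,0,0.3],
    [0.6,6,1.5,54,0,0,0.3]
  ]
}}

```text
time: 17.73
tcp_pos: [0.4412, 0.0697, 0.036]
ee_rot: [0.999, 0.048, 0.001, 0.0]
ft_force: [0.6, 0.0, 0.3]
grip_width: 0.598
gripper_force: 0.0
```

Request:
{"op": "play_rows", "data": {
  "rows": [
    [0.6,5,0,0,0,0,0],
    [0.6,10,0,0,0,0,0],
    [0.6,15,0,0,0,0,0],
    [0.6,20,0,0,0,0,0],
    [0.6,25,0,0,0,0,0]
  ]
}}

```text
time: 18.35
tcp_pos: [0.4657, 0.072, 0.0354]
ee_rot: [0.999, 0.048, -0.0, 0.0]
ft_force: [-0.7, 0.1, -0.4]
grip_width: 0.601
gripper_force: 0.3
```

```bash
python3 -c "
from h import *
go(p2w(-60,130,33),YP);post()
"
```

```text
t 18.35 plate [-78.5 130.   35.4] shift [18.5 -0.   2.4] rot [0.   0.   0.07] ft [-0.75  0.06 -0.35] q [-0.08  0.33  1.95 -0.    0.86  1.39]
161 238 front [-25.6 131.5  50. ] back [-71.3 131.6  40. ]
```

Runs true (~0.3 N). Keep rolling it.

Request:
{"op": "play_rows", "data": {
  "rows": [
    [0.6,6,0,0,0,0,0],
    [0.6,12,0,0,0,0,0],
    [0.6,18,0,0,0,0,0],
    [0.6,24,0,0,0,0,0],
    [0.6,30,0,0,0,0,0]
  ]
}}

```text
time: 19.02
tcp_pos: [0.4956, 0.0749, 0.0354]
ee_rot: [0.999, 0.048, -0.0, -0.0]
ft_force: [-0.3, -1.0, -0.1]
grip_width: 0.6
gripper_force: 0.3
```

Request:
{"op": "play_rows", "data": {
  "rows": [
    [0.6,6,0,0,0,0,0],
    [0.6,12,0,0,0,0,0],
    [0.6,18,0,0,0,0,0],
    [0.6,24,0,0,0,0,0],
    [0.6,30,0,0,0,0,0]
  ]
}}

```text
time: 19.65
tcp_pos: [0.5254, 0.0777, 0.0353]
ee_rot: [0.999, 0.048, -0.0, 0.0]
ft_force: [0.1, 0.8, 0.7]
grip_width: 0.601
gripper_force: 0.3
```

```bash
python3 -c "
from h import *
go(p2w(50,130,33),YP);post()
"
```

```text
t 19.65 plate [-18.4 130.1  35.3] shift [68.4  0.1  2.3] rot [0.   0.   0.08] ft [0.08 0.85 0.7 ] q [-0.06  0.42  1.8  -0.    0.92  1.41]
88 239 front [ 69.1 131.5  50. ] back [-11.8 131.7  40. ]
```

Request:
{"op": "play_rows", "data": {
  "rows": [
    [0.6,6,0,0,0,0,0],
    [0.6,12,0,0,0,0,0],
    [0.6,18,0,0,0,0,0],
    [0.6,24,0,0,0,0,0],
    [0.6,30,0,0,0,0,0]
  ]
}}

```text
time: 20.32
tcp_pos: [0.5553, 0.0806, 0.0353]
ee_rot: [0.999, 0.048, 0.0, -0.0]
ft_force: [-0.3, -0.4, -0.7]
grip_width: 0.599
gripper_force: 0.3
```

Request:
{"op": "play_rows", "data": {
  "rows": [
    [0.6,6,0,0,0,0,0],
    [0.6,12,0,0,0,0,0],
    [0.6,18,0,0,0,0,0],
    [0.6,24,0,0,0,0,0],
    [0.6,30,0,0,0,0,0]
  ]
}}

```text
time: 20.95
tcp_pos: [0.5852, 0.0835, 0.0354]
ee_rot: [0.999, 0.048, -0.0, -0.0]
ft_force: [-0.1, -0.2, -0.4]
grip_width: 0.599
gripper_force: 0.3
```

Request:
{"op": "play_rows", "data": {
  "rows": [
    [0.6,4,0,0,0,0,0],
    [0.6,8,0,0,0,0,0],
    [0.6,11,0,0,0,0,0],
    [0.6,11,0,0,0,0,0],
    [0.6,11,0,0,0,0,0]
  ]
}}

```text
time: 21.58
tcp_pos: [0.5956, 0.0845, 0.0353]
ee_rot: [0.999, 0.048, -0.0, -0.0]
ft_force: [0.2, 0.2, -0.6]
grip_width: 0.6
gripper_force: 0.0
```

```bash
python3 -c "
from h import *
go(p2w(50,130,33),YP)
c=capture('wrist');g=cv2.cvtColor(c['pixels'],cv2.COLOR_BGR2GRAY);print(g[100:260:5,320]);print([w2p(onz(c,320.,float(v),.046))[0].round() for v in range(100,260,5)])
"
```

```text
t 21.57 plate [ 52.  130.2  35.3] shift [-2.   0.2  2.3] rot [-0.    0.01  0.07] ft [ 0.23  0.16 -0.59] q [-0.04  0.52  1.62  0.    0.99  1.43]
[164 164 164 164 159  88  90  91  96 120 130 134 139 144 147 140 135 130
 124 112  83  38  50  77  79  78  76  55  53  55  54  51]
[np.float64(134.0), np.float64(132.0), np.float64(129.0), np.float64(127.0), np.float64(125.0), np.float64(122.0), np.float64(120.0), np.float64(117.0), np.float64(115.0), np.float64(112.0), np.float64(110.0), np.float64(107.0), np.float64(105.0), np.float64(102.0), np.float64(100.0), np.float64(97.0), np.float64(94.0), np.float64(92.0), np.float64(89.0), np.float64(86.0), np.float64(84.0), np.float64(81.0), np.float64(78.0), np.float64(75.0), np.float64(72.0), np.float64(69.0), np.float64(67.0), np.float64(64.0), np.float64(61.0), np.float64(58.0), np.float64(55.0), np.float64(52.0)]
```

The left post is in the trough. Now the middle post: raise, and go back behind it.

Request:
{"op": "play_rows", "data": {
  "rows": [
    [0.6,-5,0,-30,0,0,0],
    [0.6,-40,20,-55,0,0,0],
    [0.6,-85,55,-55,0,0,0],
    [0.6,-130,90,-55,0,0,0],
    [0.6,-170,128,-55,0,0,0]
  ]
}}

```text
time: 22.25
tcp_pos: [0.4371, -0.0598, 0.0906]
ee_rot: [0.999, 0.048, 0.0, 0.0]
ft_force: [0.6, -0.8, -0.1]
grip_width: 0.599
gripper_force: 0.0
```

Request:
{"op": "play_rows", "data": {
  "rows": [
    [0.6,-3,2,0,0,0,0],
    [0.6,-4,2,0,0,0,0],
    [0.6,-4,2,0,0,0,0],
    [0.6,-4,2,0,0,0,0],
    [0.6,-4,2,0,0,0,0]
  ]
}}

```text
time: 22.88
tcp_pos: [0.4352, -0.0609, 0.0902]
ee_rot: [0.999, 0.048, -0.0, -0.0]
ft_force: [-0.5, 0.4, -0.4]
grip_width: 0.601
gripper_force: 0.0
```

```bash
python3 -c "
from h import *
go(p2w(-121,0,35),YP)
c=post()
g=cv2.cvtColor(c['pixels'],cv2.COLOR_BGR2GRAY)
print(g[165,200:440:6])
"
```

```text
t 22.88 plate [-121.3    0.5   90.2] shift [ 0.3  0.5 55.2] rot [-0.01  0.01  0.15] ft [-0.52  0.41 -0.36] q [-0.39  0.2   1.97  0.    0.98  1.08]
137 186 front [-60.8   2.5  50. ] back [-96.6   2.6  40. ]
[ 79  80  80  80  78  80 163 145 145 146 145 146 147 148 148 147 148 149
 149 149 150 148 149 148 151 148 147 149 148 148 149 148 148  57  60  91
  57  55  56  53]
```

Request:
{"op": "play_rows", "data": {
  "rows": [
    [0.6,-1,0,25,0,0,0],
    [0.6,-1,0,45,0,0,0],
    [0.6,-1,0,54,0,0,0],
    [0.6,3,0,55,0,0,0],
    [0.6,9,0,55,0,0,0]
  ]
}}

```text
time: 23.55
tcp_pos: [0.4447, -0.0608, 0.0359]
ee_rot: [0.999, 0.048, 0.0, 0.0]
ft_force: [0.3, -0.4, 0.4]
grip_width: 0.6
gripper_force: 0.0
```

Request:
{"op": "play_rows", "data": {
  "rows": [
    [0.6,5,0,0,0,0,0],
    [0.6,10,0,0,0,0,0],
    [0.6,15,0,0,0,0,0],
    [0.6,20,0,0,0,0,0],
    [0.6,25,0,0,0,0,0]
  ]
}}

```text
time: 24.18
tcp_pos: [0.4691, -0.0582, 0.0354]
ee_rot: [0.999, 0.048, 0.0, -0.0]
ft_force: [-0.5, 0.3, 0.8]
grip_width: 0.6
gripper_force: 0.2
```

```bash
python3 -c "
from h import *
go(p2w(52,0,35),YP);post()
"
```

```text
t 24.18 plate [-87.3  -0.   35.4] shift [139.3   0.2   0.4] rot [-0.   -0.    0.07] ft [-0.52  0.25  0.79] q [-0.36  0.34  1.95  0.    0.86  1.12]
112 238 front [-10.8   1.4  50. ] back [-80.1   1.6  40. ]
```

The middle post also runs true (~0.2 N on the fingers). I'll roll it on in stages.

Request:
{"op": "play_rows", "data": {
  "rows": [
    [0.6,6,0,0,0,0,0],
    [0.6,12,0,0,0,0,0],
    [0.6,18,0,0,0,0,0],
    [0.6,24,0,0,0,0,0],
    [0.6,30,0,0,0,0,0]
  ]
}}

```text
time: 24.85
tcp_pos: [0.499, -0.0554, 0.0353]
ee_rot: [0.999, 0.048, -0.0, -0.0]
ft_force: [0.1, 0.3, -0.9]
grip_width: 0.597
gripper_force: 0.2
```

Request:
{"op": "play_rows", "data": {
  "rows": [
    [0.6,6,0,0,0,0,0],
    [0.6,12,0,0,0,0,0],
    [0.6,18,0,0,0,0,0],
    [0.6,24,0,0,0,0,0],
    [0.6,30,0,0,0,0,0]
  ]
}}

```text
time: 25.48
tcp_pos: [0.5288, -0.0525, 0.0353]
ee_rot: [0.999, 0.048, -0.0, -0.0]
ft_force: [0.1, 0.5, 0.7]
grip_width: 0.6
gripper_force: 0.2
```

Request:
{"op": "play_rows", "data": {
  "rows": [
    [0.6,6,0,0,0,0,0],
    [0.6,12,0,0,0,0,0],
    [0.6,18,0,0,0,0,0],
    [0.6,24,0,0,0,0,0],
    [0.6,30,0,0,0,0,0]
  ]
}}

```text
time: 26.1
tcp_pos: [0.5587, -0.0497, 0.0353]
ee_rot: [0.999, 0.048, -0.0, -0.0]
ft_force: [-1.3, -0.1, -0.1]
grip_width: 0.597
gripper_force: 0.2
```

Request:
{"op": "play_rows", "data": {
  "rows": [
    [0.6,6,0,0,0,0,0],
    [0.6,12,0,0,0,0,0],
    [0.6,18,0,0,0,0,0],
    [0.6,24,0,0,0,0,0],
    [0.6,30,0,0,0,0,0]
  ]
}}

```text
time: 26.72
tcp_pos: [0.5886, -0.0468, 0.0353]
ee_rot: [0.999, 0.048, -0.0, -0.0]
ft_force: [-0.2, 0.1, -0.3]
grip_width: 0.598
gripper_force: 0.2
```

Request:
{"op": "play_rows", "data": {
  "rows": [
    [0.6,5,0,0,0,0,0],
    [0.6,10,0,0,0,0,0],
    [0.6,15,0,0,0,0,0],
    [0.6,19,0,0,0,0,0],
    [0.6,19,0,0,0,0,0]
  ]
}}

```text
time: 27.35
tcp_pos: [0.6075, -0.045, 0.0353]
ee_rot: [0.999, 0.048, 0.0, 0.0]
ft_force: [0.9, 0.6, 0.3]
grip_width: 0.597
gripper_force: 0.0
```

```bash
python3 -c "
from h import *
go(p2w(50,0,33),YP)
c=capture('wrist');g=cv2.cvtColor(c['pixels'],cv2.COLOR_BGR2GRAY);print(g[100:260:5,320])
"
```

```text
t 27.35 plate [51.7  0.1 35.3] shift [-1.7  0.1  2.3] rot [ 0.   -0.02  0.08] ft [0.87 0.62 0.35] q [-0.26  0.53  1.6   0.    1.    1.22]
[177 177 178 178 170 105 108 104 113 130 140 146 150 156 157 152 147 143
 134 122  85  45  60  83  84  84  80  58  60  59  56  56]
```

Same profile as the first post, so it is in the trough. I'll raise clear and check both from the scene camera numerically.

Request:
{"op": "play_rows", "data": {
  "rows": [
    [0.6,-20,0,-15,0,0,0],
    [0.6,-45,0,-50,0,0,0],
    [0.6,-80,0,-100,0,0,0],
    [0.6,-100,0,-120,0,0,0],
    [0.6,-100,0,-120,0,0,0]
  ]
}}

```text
time: 28.02
tcp_pos: [0.5076, -0.0549, 0.1573]
ee_rot: [0.999, 0.047, 0.002, 0.001]
ft_force: [0.6, -0.6, 0.2]
grip_width: 0.601
gripper_force: 0.0
```

```bash
python3 -c "
from h import *
import pickle
a=pickle.load(open('scene.pkl','rb'));c=capture('wrist')
g=cv2.cvtColor(c['pixels'],cv2.COLOR_BGR2GRAY)
for y in(130,0):
  for dy in(-30,30):
    print(y,dy,[(x,int(g[int(v),int(u)]) if 0<=u<640 and 0<=v<400 else None) for x in range(60,116,4) for u,v in [proj(c,p2w(x,y+dy,40))]])
s=capture('scene');d=cv2.absdiff(s['pixels'],a['pixels']).max(2)>50
d=cv2.morphologyEx(d.astype(np.uint8),cv2.MORPH_OPEN,np.ones((2,2)))
n,l,st,ce=cv2.connectedComponentsWithStats(d)
print([(st[i].tolist()) for i in range(1,n) if st[i,4]>25])
t=s['pixels'][236:294,386:464];m=(cv2.cvtColor(t,cv2.COLOR_BGR2HSV)[...,1]<60);ys,xs=np.nonzero(m);print('grey in tray',m.sum(),np.median(xs)+386,np.median(ys)+236)
print(proj(s,[.475,.331,.02]),state()['tcp_pos'])
"
```

```text
130 -30 [(60, 94), (64, 95), (68, 72), (72, 26), (76, 52), (80, 93), (84, 119), (88, 135), (92, 144), (96, 152), (100, 155), (104, 153), (108, 149), (112, 94)]
130 30 [(60, 96), (64, 94), (68, 52), (72, 25), (76, 47), (80, 92), (84, 119), (88, 134), (92, 145), (96, 152), (100, 154), (104, 153), (108, 148), (112, 98)]
0 -30 [(60, 91), (64, 91), (68, 68), (72, 26), (76, 46), (80, 91), (84, 118), (88, 134), (92, 147), (96, 156), (100, 161), (104, 154), (108, 149), (112, 77)]
0 30 [(60, 92), (64, 93), (68, 69), (72, 27), (76, 48), (80, 91), (84, 118), (88, 133), (92, 146), (96, 157), (100, 160), (104, 154), (108, 146), (112, 77)]
[[311, 0, 36, 27, 548], [345, 0, 30, 57, 786], [375, 0, 14, 49, 472], [389, 0, 134, 164, 10064], [467, 0, 23, 95, 1784], [332, 29, 26, 12, 103], [300, 35, 24, 46, 434], [324, 35, 12, 7, 51], [343, 43, 8, 9, 41], [327, 45, 5, 9, 28], [308, 53, 54, 106, 2161], [297, 87, 14, 21, 178], [276, 94, 4, 19, 62], [228, 100, 44, 26, 594], [302, 125, 10, 10, 48], [307, 131, 9, 9, 45], [328, 135, 14, 14, 76], [320, 145, 6, 18, 79], [274, 161, 25, 15, 232], [356, 160, 26, 11, 128], [298, 173, 24, 18, 192], [328, 188, 29, 18, 170], [353, 204, 28, 21, 244], [280, 207, 60, 43, 611], [402, 248, 40, 32, 647]]
grey in tray 1495 410.0 265.0
(np.float64(422.927999548251), np.float64(261.73763483172036)) [ 0.50774971 -0.05455491  0.15505387]
```

```bash
python3 -c "
from h import *
print(finish_job())"
```

```text
the job is handed in; nothing more can be done
None
```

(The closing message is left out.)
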